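Spring open the gouge case

ROBOT

A 6-joint arm with a two-finger parallel gripper is mounted at the origin on the work surface. World frame = base frame: x ahead of the robot, y to its left, z up, the work surface at z = 0. Lengths are in mm, angles in rad, forces in N, time in s.
With the tool pointing down it reaches from about 350 to 975 mm from the base axis. Payload 7.1 kg.
Tool frame: the origin (TCP) lies between the finger pads; the fingertips stand 17 mm ahead of it and the grasp point (between the pads) lies 2 mm behind it; z points along the fingers, y is the line along which they close (so a half turn about z gives the same grasp; the last joint's range is limited). The gripper opens to 88 mm and grips with 3 to 60 N. Pads are 20 mm wide; open, the fingers measure 115 mm over their backs; the gripper's body (75 mm by 178 mm) begins 61 mm behind the grasp point.
Start: joints at [1.208, 0.423, 1.63, -0, 1.089, -0.019], TCP at [210.635, 588.42, 239.675] pointing down, gripper open.
Joint ranges: [-3, 3], [-0.9, 2.11], [0.09, 2.58], [-1.31, 4.45], [0.11, 2.69], [-2.54, 2.54]. Speed limits (rad/s): [2.39, 2.39, 3.01, 3.14, 3.14, 3.14].

INTERFACE

Orientations are given as a rotation vector (axis times angle).
In Python, from workcell import ctrl gives the robot as it stands.
- The arm moves only by the shell command python3 jog.py 'ROWS' [OPENING]. ROWS is a JSON list of rows, 1 to 5 of them, each of 6 numbers: dx, dy, dz in units of 25 mm, then a rotation vector rx, ry, rz in rad; each row shifts and turns the commanded pose from where the row before left it, along the tool's axes as they then stand; what a row does not reach is not made up. A row lasts 1/12 s, in which the tool goes at most 41.7 mm and 0.125 rad, less where a joint would pass 70% of its speed; a pose out of reach is approached as far as the arm can. OPENING is the finger opening in mm, set as the command begins (- or left out keeps the last). The fingers move at their own pace and stop on an object; the grip force is fixed at half the most. Time passes only in rows, so rows that do not move let the fingers close. It prints the time, the measured TCP pose, the force, the opening and the grip force at its end. Input that does not fit is refused with a message, and nothing moves.
- ctrl.get_obs(): the state, without advancing time (a new reading comes with each control period).
- ctrl.get_image(name): name is "scene" or "top"; returns a dict with "img" (480x640x3 uint8, red, green, blue), "fx", "fy", "cx", "cy" (pixels), "R" (3x3) and "t" (3): a world point X has camera coordinates R X + t. Camera axes: x right, y down, z forward; pixel columns grow to the right and rows downward; lengths in mm; the calibration is good to about 2 mm. A picture is of the moment at which its call begins. There is no depth.
- ctrl.close_job(): hands the job in; it is judged then, once.
The state is a dict: "t": time; "qpos": joint angles; "qvel": joint speeds; "joint_torque": joint torques, N m; "ee_pos": TCP position; "orientation": TCP orientation; "ft_force": force on the tool from outside, world axes, zero at the start; "moment": the same for the moment, N m; "width": finger opening in mm; "grasp_force": force on a finger pad.
Only numpy, scipy, OpenCV 4.12 (cv2) and the standard library are available. Lean on these libraries where they do the work, as an engineer would, in place of code of your own. Each camera call takes 0.05 s, during which the arm holds its last target. There are 200 camera calls.

TASK

Press down the brass thumb lever on the front of the small wooden gouge case so that its sprung lid pops up, then push the lid all the way back until it rests fully open on its own, and come away. Only touch the case, do not lift it or shove it along the bench, and leave everything around it where it is.

Things in the scene. Friction and masses are not known exactly. Their poses are not given: they have to be found in the camera images.
- case: Wooden case standing loose on the bench (2 to 3 kg): box 130 mm (its x) by 200 mm (its y), open-topped, walls 8 mm, rim 60 mm high, 69 mm with the lid shut; four gouges inside. Origin at the centre of its underside, z up. Its front, with a brass lever in the middle, faces its own -x, roughly to the robot; the lid's hinge runs along the top of its far (+x) wall. To be touched only.
- tab_pad (a point): Spot to press, on top of the brass thumb lever before the case: 118 mm ahead (case -x) of the case's origin, 50 mm above the bench at rest. The flat plate is 44 mm wide (case y) and reaches from 20 mm ahead of this point to 28 mm behind it, where a brass hook stands 20 mm higher next to the case. Beneath the plate is only the bench.
- tab (a joint): Turn of the lever in rad: 0 at rest, grows as the plate is pressed down, stop at 0.40. Its pin is 40 mm behind tab_pad, so the spot sinks 4 mm per 0.1 rad. The lid is let go at about 0.25 to 0.3; press to 0.33 or more to be sure. It springs back; the spot takes about 1.3 N at first, 5 N at 0.25, 7.5 N at the stop.
- lid_edge (a point): Middle of the lid's front edge, on the underside of the lid, 130 mm from the hinge. The lid is a wooden panel 130 x 200 mm, 9 mm thick, about 0.2 kg; a brass catch 36 mm wide sticks out 12 mm further in the middle of this edge.
- lid_hinge (a point): Middle of the lid's hinge line, 65 mm behind (case +x) the case's origin, 60 mm above the bench. The hinge line runs along case y.
- lid (a joint): Opening angle of the lid in rad. 0: shut, held by the lever's hook. Let go, a spring lifts it to about 0.75 within a second and it rests there. Pushed higher it falls back to 0.75 if left short of upright; past about 1.65 it stays open by its own weight, against its stop at 1.85 (leaning back 16 degrees beyond upright). Pushing it takes about 1 to 2 N at the front edge.
- gouge: Loose carving gouge lying flat beyond the +y end of the case: turned wooden handle 90 mm long, 22 mm thick, steel blade 60 mm. Origin under it, where handle meets blade; blade along its +x. A bystander.
- wax_tin: Round metal tin standing on the -y side of the lever, diameter 60 mm, 42 mm high. Origin at the centre of its underside. A bystander.
- stone: Grey sharpening stone on a dark wooden base lying beyond the -y end of the case, 170 x 62 mm, 34 mm high, long along its x. Origin at the centre of its underside. A bystander.
- mallet: Round wooden carver's mallet standing on its head with the handle up, diameter 86 mm, 217 mm high, on the far side of the table. Origin at the centre of its underside. A bystander.
- mould: Carved wooden cake mould lying flat on the right of the table, block 160 x 110 mm, 36 mm high, with a 100 mm paddle handle to its -x. Origin at the centre of the block's underside. A bystander.
- pencil_cup: White cup, diameter 76 mm, 95 mm high, on the far side of the table. Origin at the centre of its underside. A bystander.
- offcut: Block of pale wood 110 x 45 x 30 mm lying on the left of the table. Origin at the centre of its underside. A bystander.

How it is judged:
By the outcome, as a careful person would: the job done as asked, in the order asked, and still so for the second after the job is handed in, with the robot touching nothing.
It also fails if it takes over 38 s, if anything falls off the work surface, if the arm or the gripper's body presses on something with over 40 N, if the wrist force passes 120 N, or if a joint passes its speed limit or range.

## Working session

There is one attempt and no reset: what is moved stays moved. The work goes in short steps, Python scripts to look and compute and a shell command to move; the robot and the scene stay as the last step left them, time stands still between calls to the robot, and variables do not carry over. Pictures are saved under pics/ and viewed, at most 10 in all, crops included, and the job is handed in when it is done.

```bash
ls; mkdir -p pics; python3 - <<'E'
from workcell import ctrl
import cv2,json,pickle
o=ctrl.get_obs();print(o)
for n in("scene","top"):
    d=ctrl.get_image(n);cv2.imwrite(f"pics/{n}0.png",d["img"][:,:,::-1]);pickle.dump(d,open(f"{n}.pkl","wb"))
    print(n,d["fx"],d["cx"],d["R"],d["t"])
E
```

```text
jog.py
pics
workcell.py
{'t': 0.0, 'qpos': array([ 1.20800227e+00,  4.23844521e-01,  1.63069680e+00, -5.34807169e-06,
        1.08861965e+00, -1.89764022e-02]), 'qvel': array([ 0.00073237,  0.00100111,  0.00026127,  0.00043055, -0.00245249,
        0.00018568]), 'joint_torque': array([-7.79828533e-04, -5.44626546e+01, -2.73666447e+01,  6.42977818e-02,
        2.27958133e-02, -1.48597037e-04]), 'ee_pos': array([210.44764318, 587.92662436, 238.89672008]), 'orientation': array([-5.37357256e-01, -3.09499684e+00,  2.41995066e-03]), 'ft_force': array([ 0.82067998,  0.10847511, -0.09920423]), 'moment': array([ 0.00020425, -0.00631434, -0.03465604]), 'grasp_force': 0.0, 'width': 87.84437310263465}
scene 456.95894066246063 326.2065640190387 [[ 0.80391013  0.59441012  0.02012745]
 [ 0.36429758 -0.4653797  -0.80666536]
 [-0.47012315  0.65581883 -0.59066563]] [-505.10931123 -169.06831941 1883.78127331]
top 492.9127981648271 320.5800944744488 [[ 8.39213510e-03 -9.99962012e-01  2.35514334e-03]
 [-9.80849555e-01 -8.68999929e-03 -1.94572953e-01]
 [ 1.94586027e-01 -6.77158793e-04 -9.80885222e-01]] [  10.03955256  600.26822213 1313.1482416 ]
```

View pics/scene0.png

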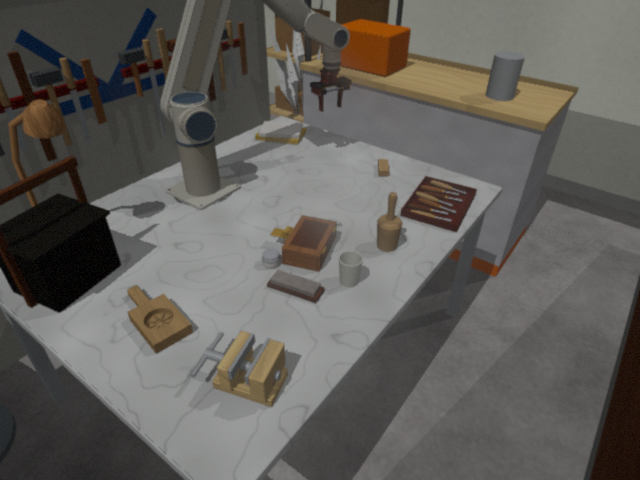

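View pics/top0.png

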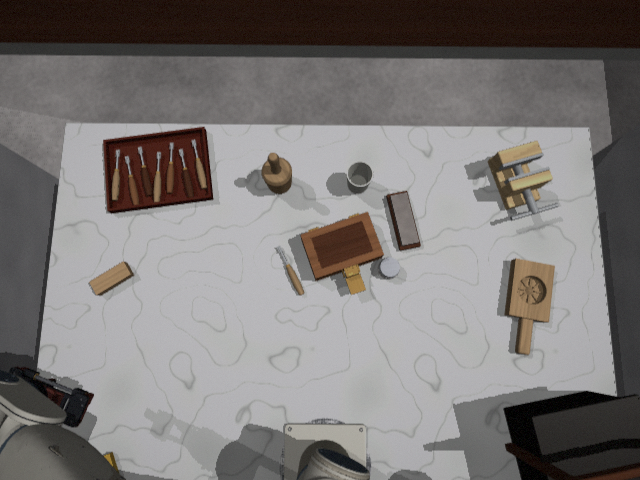

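The top view shows the case at about (343,246), the lever at (355,280), the tin at (389,268), and the loose gouge at (291,272). I'll enlarge that area.

```bash
python3 - <<'E'
import cv2
i=cv2.imread("pics/top0.png")[200:305,270:425]
cv2.imwrite("pics/crop0.png",cv2.resize(i,None,fx=5,fy=5,interpolation=cv2.INTER_CUBIC))
E
```

```text
(no output)
```

View pics/crop0.png

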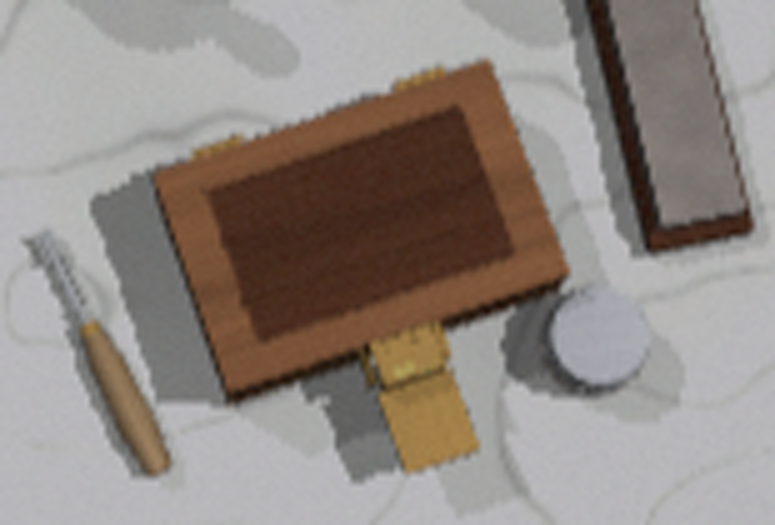

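The crop shows the lid-top corners at (155,172), (488,60), (567,270) and (230,393). The plate's front corners are at (407,472) and (478,448), and the tin top is centred at (600,338).

```bash
cat > h.py <<'E'
import numpy as np,pickle,cv2
from scipy.optimize import least_squares
from scipy.spatial.transform import Rotation as Ro
def proj(d,X): 
    c=np.atleast_2d(X)@np.array(d["R"]).T+d["t"]; return c[:,:2]/c[:,2:]*[d["fx"],d["fy"]]+[d["cx"],d["cy"]]
def back(d,uv,z):
    R=np.array(d["R"]);o=-R.T@d["t"];r=R.T@[(uv[0]-d["cx"])/d["fx"],(uv[1]-d["cy"])/d["fy"],1]
    return o+r*(z-o[2])/r[2]
def case(p,L):
    c,s=np.cos(p[2]),np.sin(p[2]);L=np.atleast_2d(L).astype(float)
    return np.c_[p[0]+c*L[:,0]-s*L[:,1],p[1]+s*L[:,0]+c*L[:,1],L[:,2]]
E
python3 - <<'E'
from h import *
d=pickle.load(open("top.pkl","rb"))
px=np.array([(155,172),(488,60),(567,270),(230,393),(407,472),(478,448)])/5+[270-.4,200-.4]
L=[(65,100,69),(65,-100,69),(-65,-100,69),(-65,100,69),(-138,22,50),(-138,-22,50)]
r=least_squares(lambda p:(proj(d,case(p,L))-px).ravel(),[600,-30,.3]);p=r.x
print(p,r.fun.round(2))
np.save("case.npy",p)
print("pad",case(p,[-118,0,50]),"edge",case(p,[-65,0,60]),"hinge",case(p,[65,0,60]))
for n,u,z in(("tin",(600,338),42),("gh",(155,465),11),("gb",(35,240),5),("stone",(650,245),20)): print(n,back(d,np.array(u)/5+[269.6,199.6],z))
s=pickle.load(open("scene.pkl","rb"));print(proj(s,case(p,L)).round(1))
print("mallet",back(d,(279,182),80),"cup",back(d,(359,175),95))
E
```

```text
[ 5.90591490e+02 -4.28483564e+01  3.45670012e-01] [-0.91 -0.07  0.16 -0.77  0.82  0.47 -0.48 -0.19 -0.22  0.49  0.62 -0.01]
pad [[479.57134934 -82.8299581   50.        ]] edge [[529.43632756 -64.87212006  60.        ]] hinge [[651.74665149 -20.82459279  60.        ]]
tin [ 530.95087494 -178.0004938    42.        ]
gh [460.87299252  70.35981211  11.        ]
gb [590.57169528 141.98568037   5.        ]
stone [ 588.01019213 -210.72089766   20.        ]
[[336.6 221.6]
 [319.6 256. ]
 [281.1 248.1]
 [301.5 215. ]
 [274.5 227.7]
 [269.7 234.8]]
mallet [763.992734   133.32978832  80.        ] cup [781.49951042 -90.12904677  95.        ]
```

```bash
cat >> h.py <<'E'
def delta(target, obs):
    """case-frame TCP target -> remaining shift in tool axes, remaining turn"""
    p=np.load("case.npy");R=Ro.from_rotvec(obs["orientation"]);best=None
    for f in(1,-1):
        y=np.array([-np.sin(p[2]),np.cos(p[2]),0])*f;z=np.array([0,0,-1.]);x=np.cross(y,z)
        r=(R.inv()*Ro.from_matrix(np.c_[x,y,z])).as_rotvec()
        if best is None or np.linalg.norm(r)<np.linalg.norm(best): best=r
    loc=case([0,0,-p[2]],np.r_[obs["ee_pos"][:2]-p[:2],obs["ee_pos"][2]])[0]
    print("t",round(obs["t"],2),"case-frame TCP",loc.round(1),"shift",R.inv().apply(case(p,target)[0]-obs["ee_pos"]).round(1),"turn",best.round(3),"F",obs["ft_force"].round(2),"q6",obs["qpos"][5].round(2))
E
python3 - <<'E'
from h import *; from workcell import ctrl
delta([-122,0,100],ctrl.get_obs())
E
python3 jog.py '[[0,0,0,0,0,0]]' 0
```

```text
t 0.1 case-frame TCP [-143.9  722.3  239. ] shift [-476.4 -543.2  139.7] turn [-0.001 -0.    -0.689] F [-0.03  0.21 -0.27] q6 -0.02
t: 0.18
ee_pos: [210.5, 588.1, 239.2]
orientation: [-0.537, -3.095, 0.002]
ft_force: [-0.9, 0.6, 0.4]
width: 84.0
grasp_force: 0.0
```
Turn -0.689 about tool z: 5 rows *0.125=0.625 + .064. Do rotate in place: 6 rows. Combine rather: rotate rows.

```bash
python3 jog.py '[[0,0,0,0,0,-0.12],[0,0,0,0,0,-0.12],[0,0,0,0,0,-0.12],[0,0,0,0,0,-0.12],[0,0,0,0,0,-0.12]]' 0; python3 jog.py '[[0,0,0,0,0,-0.089]]'
python3 - <<'E'
from h import *; from workcell import ctrl
delta([-122,0,100],ctrl.get_obs())
E
```

```text
t: 0.6
ee_pos: [210.6, 588.3, 239.4]
orientation: [0.411, -3.114, 0.001]
ft_force: [-0.5, -1.0, 0.1]
width: 51.3
grasp_force: 0.0
t: 0.68
ee_pos: [210.6, 588.2, 239.4]
orientation: [0.549, -3.093, 0.001]
ft_force: [-1.0, 0.6, 0.5]
width: 45.0
grasp_force: 0.0
t 0.68 case-frame TCP [-143.7  722.5  239.4] shift [ -17.7 -722.6  139.7] turn [-0.    -0.     0.006] F [-1.    0.59  0.53] q6 -0.71
```

Units first: shifts go in units of 25 mm. So -36 mm is -1.44, -1 mm is -0.04.

```bash
R='x'; python3 jog.py '[[-0.04,-1.44,0,0,0,0],[-0.04,-1.44,0,0,0,0],[-0.04,-1.44,0,0,0,0],[-0.04,-1.44,0,0,0,0],[-0.04,-1.44,0,0,0,0]]' >/dev/null
python3 jog.py '[[-0.04,-1.44,0,0,0,0],[-0.04,-1.44,0,0,0,0],[-0.04,-1.44,0,0,0,0],[-0.04,-1.44,0,0,0,0],[-0.04,-1.44,0,0,0,0]]'
python3 jog.py '[[-0.04,-1.44,0,0,0,0],[-0.04,-1.44,0,0,0,0],[-0.04,-1.44,0,0,0,0],[-0.04,-1.44,0,0,0,0],[-0.04,-1.44,0,0,0,0]]' >/dev/null
python3 jog.py '[[-0.04,-1.44,0.4,0,0,0],[-0.04,-1.44,0.8,0,0,0],[-0.04,-1.44,0.8,0,0,0],[-0.04,-1.44,0.8,0,0,0],[0,0,0.8,0,0,0]]'
python3 - <<'E'
from h import *; from workcell import ctrl
delta([-122,0,90],ctrl.get_obs())
E
```

```text
t: 1.52
ee_pos: [342.0, 251.4, 239.7]
orientation: [-0.54, 3.095, 0.0]
ft_force: [0.7, 0.0, -0.4]
width: 0.9
grasp_force: 0.0
t: 2.35
ee_pos: [462.8, -53.5, 149.3]
orientation: [-0.533, 3.093, -0.003]
ft_force: [0.9, 0.2, -0.2]
width: 0.2
grasp_force: 0.0
t 2.35 case-frame TCP [-123.8   33.3  149.3] shift [ -1.8 -33.1  59.4] turn [-0.003  0.003 -0.004] F [ 0.92  0.16 -0.21] q6 -2.05
```

```bash
python3 jog.py '[[-0.04,-0.64,0.6,0,0,0],[-0.04,-0.68,0.6,0,0,0],[0,0,0.6,0,0,0],[0,0,0.56,0,0,0],[0,0,0,0,0,0]]'
python3 - <<'E'
from h import *; from workcell import ctrl
import cv2
delta([-122,0,67],ctrl.get_obs())
a=ctrl.get_image("top")["img"][200:305,270:425,::-1];b=ctrl.get_image("scene")["img"][180:280,240:370,::-1]
cv2.imwrite("pics/pre.png",np.vstack([cv2.resize(a,(443,300),interpolation=2),cv2.resize(b,(443,300),interpolation=2)]))
E
```

```text
t: 2.77
ee_pos: [471.4, -79.2, 88.5]
orientation: [0.538, -3.091, -0.002]
ft_force: [-0.7, -0.5, -0.1]
width: 0.4
grasp_force: 0.0
t 2.77 case-frame TCP [-124.4    6.1   88.5] shift [-2.5 -6.2 21.4] turn [ 0.002 -0.004 -0.001] F [-0.69 -0.47 -0.07] q6 -2.11
```

View pics/pre.png

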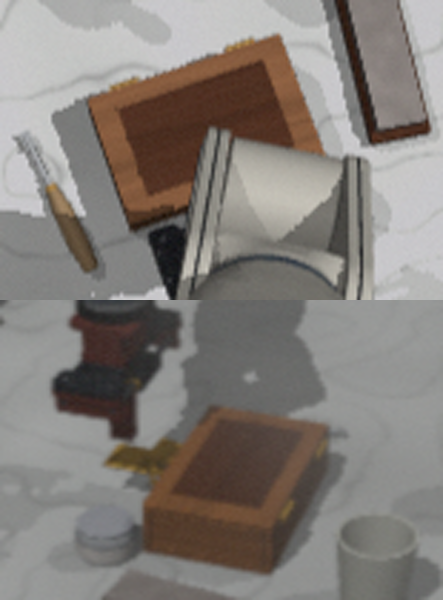

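The view from behind shows the closed fingers just above the plate, with the tip near scene pixel (276,224). The lid is still shut.

Scaled: -3 mm is -0.12, -1 mm is -0.04.

```bash
python3 jog.py '[[-0.04,-0.12,0.32,0,0,0],[-0.04,-0.12,0.32,0,0,0],[0,0,0,0,0,0],[0,0,0,0,0,0]]'
python3 - <<'E'
from h import *; from workcell import ctrl
delta([-122,0,67],ctrl.get_obs())
s=pickle.load(open("scene.pkl","rb"));print(proj(s,case(np.load("case.npy"),[-124.4,6,71.5])))
E
```

```text
t: 3.2
ee_pos: [476.9, -84.2, 74.5]
orientation: [0.539, -3.095, -0.0]
ft_force: [0.4, -0.7, -0.6]
width: 0.7
grasp_force: 0.0
t 3.2 case-frame TCP [-120.9   -0.4   74.5] shift [1.1 0.4 7.5] turn [ 0. -0. -0.] F [ 0.36 -0.67 -0.62] q6 -2.12
[[276.13944772 225.92833438]]
```

Scaled: 4 mm is 0.16.

```bash
python3 jog.py '[[0,0,0.16,0,0,0],[0,0,0.16,0,0,0],[0,0,0.16,0,0,0],[0,0,0,0,0,0]]'; python3 jog.py '[[0,0,0.08,0,0,0],[0,0,0.08,0,0,0],[0,0,0,0,0,0],[0,0,0,0,0,0]]';python3 jog.py '[[0,0,0.08,0,0,0],[0,0,0,0,0,0],[0,0,0,0,0,0]]'
```

```text
t: 3.53
ee_pos: [477.0, -84.2, 62.3]
orientation: [-0.54, 3.095, -0.0]
ft_force: [-0.4, -0.0, 2.5]
width: 0.4
grasp_force: 1.5
t: 3.87
ee_pos: [477.1, -84.1, 58.8]
orientation: [-0.539, 3.095, -0.0]
ft_force: [-1.1, -0.8, 5.7]
width: 0.3
grasp_force: 2.9
t: 4.12
ee_pos: [477.3, -84.1, 57.0]
orientation: [-0.539, 3.094, -0.0]
ft_force: [-0.3, -0.0, 7.3]
width: 0.7
grasp_force: 3.4
```

Scaled: 1.5 mm is 0.06, 1 mm is 0.04.

```bash
python3 jog.py '[[0,0,0.06,0,0,0],[0,0,0.04,0,0,0],[0,0,0,0,0,0],[0,0,0,0,0,0]]'
python3 - <<'E'
from h import *; from workcell import ctrl
import cv2
delta([-122,0,67],ctrl.get_obs())
b=ctrl.get_image("scene")["img"][180:280,240:370,::-1]
cv2.imwrite("pics/press.png",cv2.resize(b,None,fx=5,fy=5,interpolation=2))
E
```

```text
t: 4.45
ee_pos: [477.7, -84.1, 54.7]
orientation: [-0.539, 3.093, -0.001]
ft_force: [-0.6, 1.3, 8.5]
width: 0.1
grasp_force: 3.9
t 4.45 case-frame TCP [-120.2   -0.5   54.7] shift [  1.8   0.5 -12.3] turn [-0.001  0.001 -0.001] F [-0.64  1.27  8.47] q6 -2.12
```

View pics/press.png

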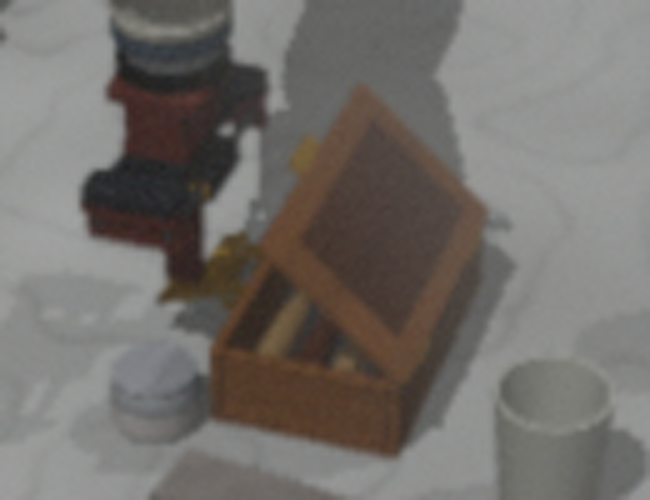

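The lid has popped up and rests half open, with its catch at crop (303,152), clear of the gripper. Next I'll rise and shift 40 mm sideways.

Scaled: 8 mm is 0.32, -6 mm is -0.24.

```bash
python3 jog.py '[[0,0,-0.24,0,0,0],[0.04,0,-0.4,0,0,0],[0.04,0,-0.8,0,0,0],[0,0.32,-0.8,0,0,0],[0,0.48,-0.8,0,0,0]]'; python3 jog.py '[[0,0.48,-0.56,0,0,0],[0,0.32,0,0,0,0],[-0.4,0,0,0,0,0],[-0.6,0,0,0,0,0],[-0.4,0,0,0,0,0]]'; python3 jog.py '[[0,0,0,0,0,0]]'
python3 - <<'E'
from h import *; from workcell import ctrl
import cv2
delta([-45,40,145],ctrl.get_obs())
b=ctrl.get_image("scene")["img"][180:280,240:370,::-1]
cv2.imwrite("pics/adv.png",cv2.resize(b,None,fx=5,fy=5,interpolation=2))
E
```

```text
t: 4.92
ee_pos: [468.0, -66.2, 131.1]
orientation: [0.538, -3.095, -0.0]
ft_force: [0.1, 0.8, -1.0]
width: 0.3
grasp_force: 0.0
t: 5.33
ee_pos: [495.7, -35.0, 143.5]
orientation: [-0.54, 3.095, 0.0]
ft_force: [0.7, -0.3, 0.4]
width: 0.3
grasp_force: 0.0
t: 5.42
ee_pos: [496.6, -35.0, 143.5]
orientation: [-0.541, 3.094, -0.0]
ft_force: [-0.5, 0.5, -0.3]
width: 0.7
grasp_force: 0.0
t 5.42 case-frame TCP [-85.7  39.2 143.5] shift [-40.7   0.8  -1.5] turn [-0.     0.001  0.   ] F [-0.51  0.46 -0.33] q6 -2.01
```

View pics/adv.png

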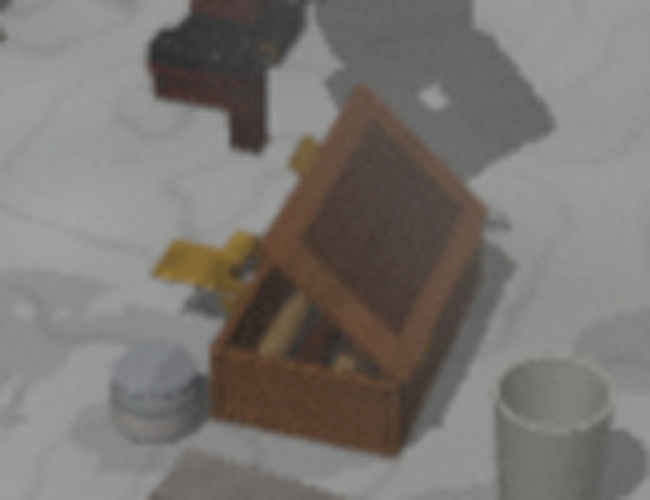

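The fingertip at crop (247,150) stands in front of the lid edge and beside the catch, and the lever is back up. Now I'll push.

Scaled: -8 mm is -0.32, -6 mm is -0.24.

```bash
python3 jog.py '[[-0.4,0,0,0,0,0],[-0.4,0,0,0,0,0],[-0.4,0,0,0,0,0],[-0.32,0,0,0,0,0],[-0.24,0,-0.04,0,0,0]]'; python3 jog.py '[[-0.24,0,-0.08,0,0,0],[-0.24,0,-0.12,0,0,0],[-0.24,0,-0.12,0,0,0],[-0.24,0,-0.12,0,0,0],[-0.24,0,-0.08,0,0,0]]';  python3 jog.py '[[-0.24,0,0,0,0,0],[-0.24,0,0,0,0,0],[-0.24,0,0,0,0,0],[-0.24,0,0,0,0,0]]'
python3 - <<'E'
from h import *; from workcell import ctrl
delta([76,40,157],ctrl.get_obs())
E
```

```text
t: 5.88
ee_pos: [537.0, -20.1, 145.1]
orientation: [-0.54, 3.095, -0.0]
ft_force: [0.2, -0.4, 0.7]
width: 0.5
grasp_force: 0.0
t: 6.3
ee_pos: [564.3, -10.2, 158.7]
orientation: [0.539, -3.095, 0.0]
ft_force: [-2.0, -0.7, 2.3]
width: 0.2
grasp_force: 0.8
t: 6.63
ee_pos: [587.3, -1.9, 157.9]
orientation: [0.54, -3.095, -0.0]
ft_force: [-0.5, -0.6, 1.4]
width: 0.2
grasp_force: 0.3
t 6.63 case-frame TCP [ 10.8  39.6 157.9] shift [-65.2   0.4   0.9] turn [ 0. -0. -0.] F [-0.45 -0.57  1.36] q6 -1.94
```

Scaled: -6 mm is -0.24.

```bash
python3 jog.py '[[-0.24,0,0,0,0,0],[-0.24,0,0,0,0,0],[-0.24,0,0,0,0,0],[-0.24,0,0,0,0,0],[-0.24,0,0,0,0,0]]'; python3 jog.py '[[-0.24,0,0,0,0,0],[-0.24,0,0,0,0,0],[-0.24,0,0,0,0,0],[-0.16,0,0,0,0,0],[0,0,0,0,0,0]]'
python3 - <<'E'
from h import *; from workcell import ctrl
import cv2
delta([78,40,157],ctrl.get_obs())
b=ctrl.get_image("scene")["img"][180:280,240:370,::-1]
cv2.imwrite("pics/open.png",cv2.resize(b,None,fx=5,fy=5,interpolation=2))
E
```

```text
t: 7.05
ee_pos: [615.5, 8.2, 158.1]
orientation: [0.54, -3.095, -0.0]
ft_force: [-0.1, 0.3, 0.2]
width: 0.4
grasp_force: 0.1
t: 7.47
ee_pos: [636.5, 15.7, 158.2]
orientation: [-0.54, 3.094, -0.0]
ft_force: [-0.4, 0.1, -0.1]
width: 0.6
grasp_force: 0.0
t 7.47 case-frame TCP [ 63.1  39.5 158.2] shift [-14.9   0.5   1.2] turn [-0.     0.001 -0.   ] F [-0.41  0.11 -0.14] q6 -1.91
```

View pics/open.png

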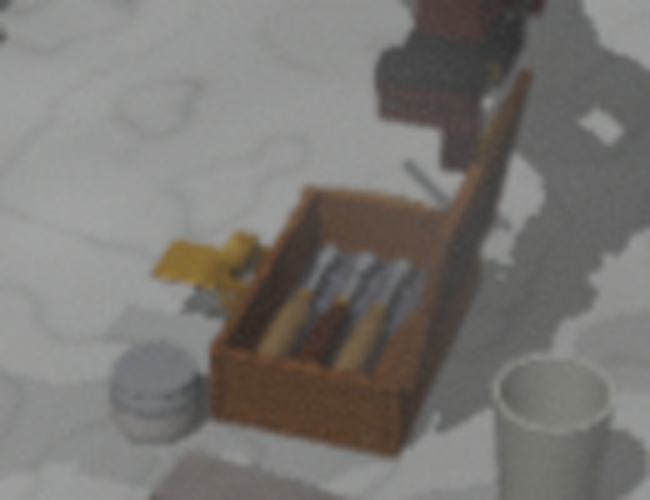

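The lid is just past upright, leaning back. I'll nudge it towards its stop while watching the force.

```bash
python3 jog.py '[[-0.16,0,0,0,0,0],[-0.16,0,0,0,0,0],[-0.12,0,0,0,0,0],[0,0,0,0,0,0]]'; python3 jog.py '[[-0.08,0,0,0,0,0],[-0.04,0,0,0,0,0],[0,0,0,0,0,0],[0,0,0,0,0,0]]'
```

```text
t: 7.85
ee_pos: [646.6, 19.3, 158.3]
orientation: [-0.54, 3.094, -0.0]
ft_force: [-0.8, -0.8, -0.1]
width: 0.4
grasp_force: 0.0
t: 8.18
ee_pos: [648.7, 20.2, 158.2]
orientation: [0.54, -3.095, -0.0]
ft_force: [0.0, -0.4, 0.8]
width: 0.7
grasp_force: 0.0
```

Scaled: 25 mm is 1, 20 mm is 0.8.

```bash
python3 jog.py '[[0.2,0,0,0,0,0],[0.4,0,0,0,0,0],[0.6,0,-0.2,0,0,0],[0.8,0,-0.4,0,0,0],[1,0,-0.4,0,0,0]]'>/dev/null; python3 jog.py '[[1.2,0,-0.4,0,0,0],[1.2,0,-0.6,0,0,0],[1.2,0,-0.6,0,0,0],[1.2,0,-0.6,0,0,0],[0.8,0.8,0,0,0,0]]' >/dev/null;python3 jog.py '[[0,1.2,0,0,0,0],[0,1.2,0,0,0,0],[0,1.2,0,0,0,0],[0,1.2,0,0,0,0],[0,1.2,0,0,0,0]]' >/dev/null; python3 jog.py '[[0,0,0,0,0,0],[0,0,0,0,0,0],[0,0,0,0,0,0],[0,0,0,0,0,0],[0,0,0,0,0,0]]'
python3 - <<'E'
from h import *; from workcell import ctrl
import cv2
a=ctrl.get_image("top")["img"][140:320,240:440,::-1];b=ctrl.get_image("scene")["img"][180:280,240:370,::-1]
cv2.imwrite("pics/end.png",np.hstack([cv2.resize(a,(400,360),interpolation=2),cv2.resize(b,(400,360),interpolation=2)]))
E
```

```text
t: 9.85
ee_pos: [389.1, 106.4, 238.1]
orientation: [0.537, -3.095, 0.0]
ft_force: [-0.1, 0.6, 0.1]
width: 0.3
grasp_force: 0.0
```

View pics/end.png

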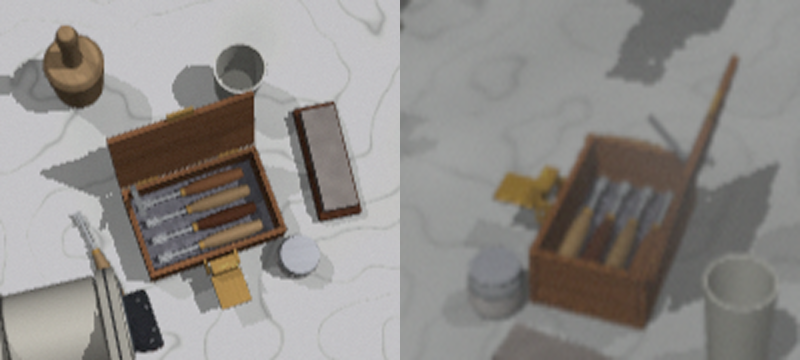

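The lid rests fully open, leaning back on its stop, and the bystanders stand where they were. The arm is clear, so I'm handing in.

```bash
python3 -c "
from workcell import ctrl
print(ctrl.close_job())"
```

```text
the job is handed in; nothing more can be done
None
```

I pressed the lever, the lid popped up, and I pushed it back until it stayed fully open on its own; the arm then came away and I handed the job in at about 10 s, with nothing around the case visibly moved.

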